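# Fetch the heel pads from behind the stock and refill the rack

## Robot

A 6-joint arm with a two-finger parallel gripper is mounted at the origin on a cart in front of the work surface, level with it; the furniture and walls round the work are solid. World frame = base frame: x ahead of the robot, y to its left, z up, the work surface at z = 0. Lengths are in mm, angles in rad, forces in N, time in s.
With the tool pointing down it reaches from about 350 to 925 mm from the base axis. Payload 6.4 kg.
Tool frame: the origin (TCP) lies between the finger pads; the fingertips stand ahead of it and the grasp point (between the pads) lies 8 mm behind it (env.tip_extent is the z of the fingertips in the tool frame, in mm); z points along the fingers, y is the line along which they close (so a half turn about z gives the same grasp; the last joint's range is limited). The gripper opens to 94 mm and grips with 3 to 60 N. Pads are 16 mm wide; open, the fingers measure 119 mm over their backs; the gripper's body (75 mm by 177 mm) begins 78 mm behind the grasp point.
Start: joints at [-1.45, 0.245, 1.558, -0, 1.339, -0.174], TCP at [188.861, -621.969, 216.455] pointing down, gripper open.
Joint ranges: [-3.13, 3.13], [-1.02, 2.26], [0.13, 2.54], [-0.95, 4.09], [0.21, 2.88], [-2.74, 2.74]. Speed limits (rad/s): [2.57, 2.57, 3.14, 3.14, 3.14, 3.14].

## Interface

Orientations are given as [roll, pitch, yaw] about the fixed x, y, z axes, in that order (R = Rz(yaw) Ry(pitch) Rx(roll)).
In Python, from bench import sensors, eyes, env gives the robot as it stands. The module is installed in compiled form; this text tells all that it offers.
- The arm moves only by the tool send_rows, never from a script. Its argument "commands" is text: rows parted by semicolons, each of 7 numbers parted by spaces: the turn, a rotation vector about the tool's x, y, z in degrees, then the shift along the tool's x, y, z in cm, then the opening, from 0 (shut) to 1 (fully open). In form: ax ay az dx dy dz fingers; .... A call has 1 to 12 rows; each row is the pose to reach, as a shift and turn from the pose commanded when the call began, along the tool's axes at that moment; what a row does not reach only later rows make up. A row lasts 1/12 s, in which the tool goes at most 41.7 mm and 7.16 degrees, less where a joint would pass 70% of its speed; a pose out of reach is approached as far as the arm can. A call with a gripper value outside its range is refused whole. The fingers move at their own pace and stop on an object; the grip force is fixed at half the most. Time passes only in rows, so rows that repeat a pose let the fingers close. It gives the time, the measured TCP pose, the force, the opening and the grip force at its end, in the units of the state.
- sensors.get_obs(): the state, without advancing time (a new reading comes with each control period).
- eyes.camera(name): name is "side" or "top" or "wrist"; returns a dict with "img" (384x512x3 uint8, red, green, blue), "range_z" (384x512 float32, mm along the optical axis (not along the pixel's ray), 0 where there is no reading), "fx", "fy", "cx", "cy" (pixels), "world_from_camera" (4x4, takes a point from camera to world coordinates). Camera axes: x right, y up, looking along -z (the intrinsics and any distortion apply to the point x, -y, -z); pixel columns grow to the right and rows downward; lengths in mm; the calibration is good to about 2 mm. A picture is of the moment at which its call begins.
- env.job_done(): hands the job in; it is judged then, once.
The state is a dict: "clock": time; "q": joint angles; "qvel": joint speeds; "effort": joint torques, N m; "eef_pos": TCP position; "tcp_rot": TCP orientation; "force": force on the tool from outside, world axes, zero at the start; "moment": the same for the moment, N m; "grip_width": finger opening in mm; "gripper_force": force on a finger pad.
Only numpy, scipy, OpenCV 4.12 (cv2) and the standard library are available. Lean on these libraries where they do the work, as an engineer would, in place of code of your own. Each camera call takes 0.05 s, during which the arm holds its last target. There are 200 camera calls.

## Task

A customer is buying the heel pads that lie at the back of the small wooden stock rack, behind the spray can and the dropper bottle. First stand the can and the bottle aside on the grey mat; with both there, lay the pads flat in the metal tray, then stand the thread spool upright in the middle of the emptied back place, and last put the can and the bottle back on the rack, each upright on the very spot where it stood at the start. Knock nothing over, and leave the reading glasses and the polish pot where they are.

Things in the scene. Friction and masses are not known exactly. Their poses are not given: they have to be found in the camera images.
- can_center (a point): centre (half-way up) of the tall spray can: an upright cylinder 45 mm in diameter and 166 mm high, dark cap, white body; 0.21 kg nominal, mass varies (similar cans at the far left of the worktop are not meant). It stands at the start on one of the rack's two front places (left or right, varies), and goes back to exactly that place. z axis up along the can
- bottle_center (a point): centre (51 mm above the foot) of the brown dropper bottle on the rack (not the similar one at the far right), 102 mm high; its round body is 33 mm in diameter and reaches 70 mm above the foot, then come a collar (24 mm, to 77 mm) and a thin rubber dropper (13 mm); 0.07 kg. It starts on the rack's other front place and goes back to exactly that place. z axis up
- pads_center (a point): centre (half-way up) of the heel pads: three black rubber pads glued into one flat block, 46 mm (own x) by 52 mm (own y), 18 mm thick (z), loose on the rack's back place at the start; goes into the tray
- spool_center (a point): centre (half-way up) of the wooden thread spool: an upright cylinder 28 mm in diameter, 38 mm high, standing loose on the worktop in front of the rack (nearer the robot) at the start; goes on the rack's back place. z axis up
- back_place (a point): centre of the rack's back place, a grey square inlay 64 mm wide, at the level of the rack's floor (10 mm above the worktop). The frame is the rack's: x toward its rear edge, y to its left, z up. The two front places are grey round inlays 54 mm in diameter, centred at x = -60 mm, y = +42 and -42 mm; can and bottle stand within about 5 mm of these centres at the start
- rack: the fixed plywood stock rack; origin on the worktop under the centre of the back place, x toward its rear edge, away from the robot; yaw varies. A board 150 mm (x, from -100 to +50 mm) by 160 mm (y), 10 mm thick, open at the front, with 8 mm wide edge strips left, right and rear that rise 8 mm above its floor
- side_mat: fixed flat grey mat for putting things aside, 180 mm (own x) by 110 mm (own y), 3 mm thick; origin at the centre of its underside, on the worktop; has room for can and bottle side by side along its x. Lies to the right of the dark grey cash box; the mat and the tray may change places
- tray: fixed shallow metal tray, 150 mm (own x) by 120 mm (own y) outside, walls 3 mm thick and 10 mm high, floor 3 mm above the worktop; origin at the centre of its underside. Lies to the right of a fixed dark cash box (with a notepad on it 85 mm high) in the middle of the worktop; between it and the rack a fixed wooden screen stands 92 mm high
- glasses: folded wire reading glasses, 142 mm long, 13 mm high, lying left of the rack; must not be moved. Origin at the centre of the underside
- pot: closed polish pot, 65 mm in diameter, 29 mm high, standing beyond the mat and tray on the right; must not be moved. Origin at the centre of the underside

How it is judged:
By the outcome, as a careful person would: the job done as asked, in the order asked, and still so for the second after the job is handed in, with the robot touching nothing.
It also fails if it takes over 136 s, if anything falls off the work surface, if the arm or the gripper's body presses on something with over 40 N, if the wrist force passes 120 N, or if a joint passes its speed limit or range.

## Working session

There is one attempt and no reset: what is moved stays moved. The work goes in short steps, Python scripts to look and compute and a tool call to move; the robot and the scene stay as the last step left them, time stands still between calls to the robot, and variables do not carry over. Pictures are saved under pics/ and viewed, at most 14 in all, crops included, and the job is handed in when it is done.

Besides the shell and the picture viewer there is one more tool, called after "Emit:" by a JSON object that holds its "method" and its "body", one argument or row to a line. send_rows: Moves the arm, as the interface text tells. Its arguments: {"type":"object","properties":{"commands":{"type":"string"}},"required":["commands"]}

```bash
mkdir -p pics
cat > h.py <<'E'
import numpy as np, cv2
from bench import sensors, eyes, env
from scipy.spatial.transform import Rotation as Ro
def snap(n,f):
    c=eyes.camera(n); cv2.imwrite('pics/%s.png'%f,c['img'][:,:,::-1]); np.savez('pics/%s.npz'%f,**c); return c
def cloud(c):
    z=c['range_z'].astype(float); v,u=np.mgrid[0:384,0:512]
    p=np.stack([(u-c['cx'])/c['fx']*z,-(v-c['cy'])/c['fy']*z,-z,np.ones_like(z)],-1)
    w=(p@np.array(c['world_from_camera']).T)[...,:3]; w[z==0]=np.nan; return w
E
python3 - <<'E'
from h import *
o=sensors.get_obs(); print({k:np.round(v,3) for k,v in o.items()}, env.tip_extent)
for n in('top','side'):
    c=snap(n,n+'0'); print(n,c.keys(),np.round(c['world_from_camera'],3).tolist(),c['fx'])
    cv2.imwrite(f'pics/{n}0b.png',cv2.resize(c['img'][:,:,::-1],(800,600),interpolation=cv2.INTER_CUBIC))
E
```

```text
{'clock': np.float64(0.0), 'q': array([-1.45 ,  0.246,  1.559, -0.   ,  1.339, -0.174]), 'qvel': array([-0.   ,  0.   ,  0.002,  0.   ,  0.   ,  0.001]), 'effort': array([-0.0000e+00, -4.1584e+01, -3.1460e+01,  6.9000e-02,  3.3000e-02,
       -0.0000e+00]), 'eef_pos': array([ 188.799, -621.401,  215.375]), 'tcp_rot': array([-3.14 , -0.   ,  0.295]), 'force': array([ 0.206, -0.123,  0.16 ]), 'moment': array([-0.019,  0.008,  0.002]), 'gripper_force': np.float64(0.0), 'grip_width': np.float64(93.795)} 11.0
top dict_keys(['img', 'range_z', 'fx', 'fy', 'cx', 'cy', 'world_from_camera']) [[-0.022, 0.982, -0.189, 344.586], [-1.0, -0.024, -0.008, 71.246], [-0.012, 0.189, 0.982, 1159.222], [0.0, 0.0, 0.0, 1.0]] 348.7994528590332
side dict_keys(['img', 'range_z', 'fx', 'fy', 'cx', 'cy', 'world_from_camera']) [[-0.865, 0.29, -0.41, -38.495], [-0.502, -0.502, 0.704, 1089.218], [-0.001, 0.815, 0.58, 904.251], [0.0, 0.0, 0.0, 1.0]] 427.56425743638863
```

View pics/top0b.png

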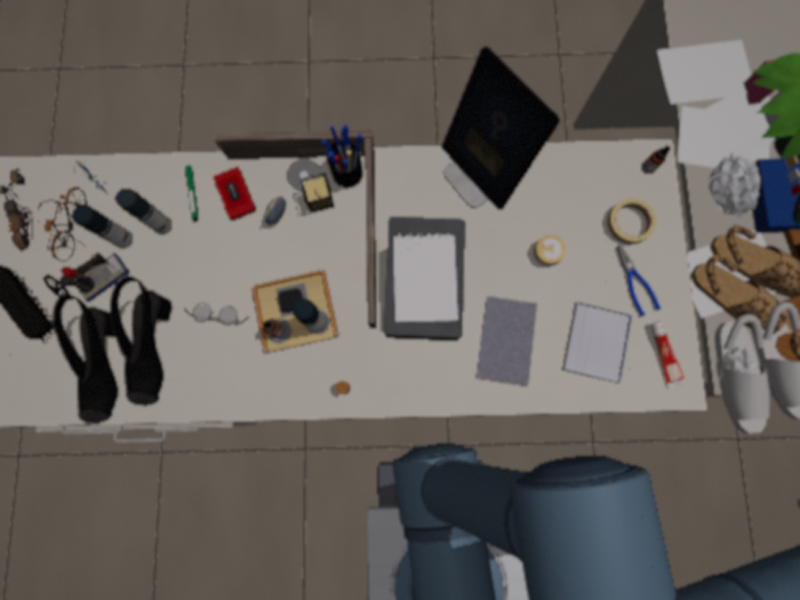

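View pics/side0b.png

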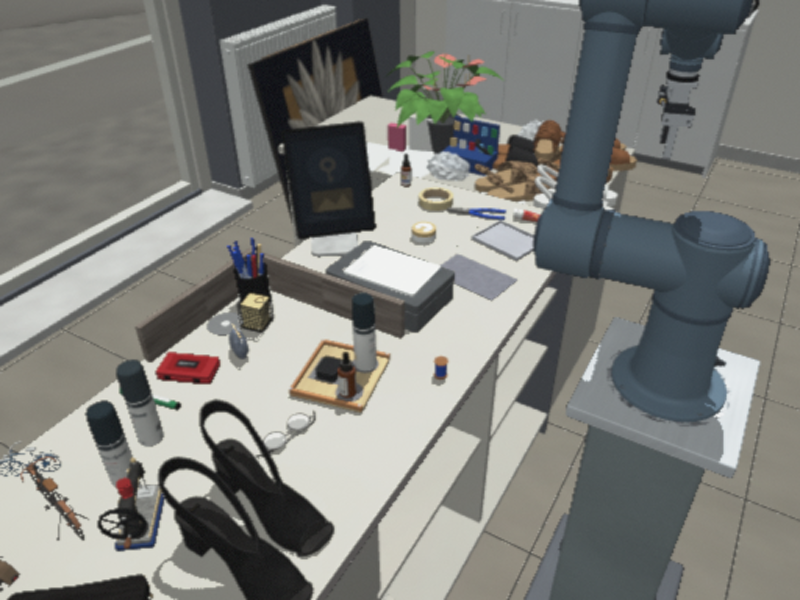

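Run:
```python
from h import *
import cv2
c=dict(np.load('pics/top0.npz')); w=cloud(c)
def at(u,v): 
    u/=1.5625;v/=1.5625;return np.round(w[int(round(v)),int(round(u))],0)
for n,l in dict(mat=[(488,297),(535,304),(525,384),(478,376)],tray=[(575,305),(630,319),(617,380),(565,367)],rack=[(253,289),(325,272),(338,340),(265,352)],spool=[(342,387)],pot=[(549,250)],screen=[(370,140),(372,322)],box=[(387,220),(463,220),(462,336),(386,336)],glasses=[(190,315),(246,320)]).items(): print(n,[at(*p).tolist() for p in l])
def blob(u0,u1,v0,v1,z0,z1,name):
    s=w[int(v0/1.5625):int(v1/1.5625),int(u0/1.5625):int(u1/1.5625)].reshape(-1,3); s=s[(s[:,2]>z0)&(s[:,2]<z1)]
    print(name,len(s),s.min(0).round(),s.max(0).round(),s.mean(0).round(1)); 
    if len(s)>4: print(cv2.minAreaRect(s[:,:2].astype(np.float32)))
blob(245,345,260,360,155,175,'can'); blob(245,310,300,360,95,120,'bot');blob(245,310,300,360,60,90,'botbody');blob(270,305,280,315,22,33,'pads')
blob(330,355,375,400,30,45,'spool'); blob(245,345,260,360,6,22,'rack'); blob(470,545,290,392,1.5,6,'mat'); blob(560,640,300,392,2,14,'tray')
im=c['img'][165:260,150:425][:,:,::-1]
a=cv2.resize(c['img'][165:260,150:235][:,:,::-1],None,fx=6,fy=6,interpolation=cv2.INTER_CUBIC)
cv2.imwrite('pics/crop1.png',a)
d=dict(np.load('pics/side0.npz'))
cv2.imwrite('pics/crop2.png',cv2.resize(d['img'][175:270,180:300][:,:,::-1],None,fx=6,fy=6,interpolation=cv2.INTER_CUBIC))
```

```text
mat [[580.0, -107.0, 1.0], [559.0, -206.0, 5.0], [391.0, -176.0, -3.0], [409.0, -78.0, 2.0]]
tray [[558.0, -294.0, 0.0], [523.0, -405.0, 8.0], [396.0, -367.0, 6.0], [424.0, -262.0, 8.0]]
rack [[605.0, 397.0, 21.0], [644.0, 246.0, 2.0], [493.0, 219.0, -4.0], [472.0, 371.0, 6.0]]
spool [[391.0, 204.0, 37.0]]
pot [[672.0, -237.0, 33.0]]
screen [[907.0, 137.0, 89.0], [518.0, 139.0, 84.0]]
box [[734.0, 105.0, 73.0], [730.0, -52.0, 72.0], [496.0, -49.0, 1.0], [497.0, 114.0, 20.0]]
glasses [[554.0, 538.0, -0.0], [541.0, 418.0, -1.0]]
can 125 [512. 241. 155.] [552. 280. 175.] [529.8 259.3 170.5]
((531.5038452148438, 260.8167419433594), (39.54789352416992, 39.62226104736328), 2.5630619525909424)
bot 20 [511. 264.  98.] [522. 352. 114.] [516.4 333.9 106.7]
((516.8649291992188, 307.75347900390625), (88.31974029541016, 10.019262313842773), 89.06277465820312)
botbody 71 [503. 268.  61.] [535. 362.  90.] [515.7 339.2  76.1]
((509.930419921875, 316.26171875), (91.70877838134766, 31.30035400390625), 74.2760238647461)
pads 161 [558. 295.  22.] [605. 342.  32.] [583.4 320.6  27.8]
((581.7752685546875, 318.17950439453125), (46.536136627197266, 47.9719352722168), 2.1800129413604736)
spool 61 [382. 194.  32.] [407. 220.  43.] [393.9 206.7  37.4]
((394.4498291015625, 207.08790588378906), (26.31144142150879, 25.38863182067871), 88.49876403808594)
rack 1482 [474. 218.   6.] [663. 402.  22.] [561.7 312.7  11.7]
((575.569580078125, 322.328857421875), (184.83456420898438, 177.69247436523438), 11.6903657913208)
mat 1281 [ 381. -222.    2.] [595. -58.   6.] [ 485.6 -139.4    3.2]
((488.3340759277344, -140.76852416992188), (157.73342895507812, 217.1376495361328), 87.41073608398438)
tray 1115 [ 376. -428.    2.] [ 569. -247.   14.] [ 480.1 -335.3    4.6]
((471.838134765625, -336.7679748535156), (167.1023712158203, 197.52053833007812), 85.529296875)
```

View pics/crop1.png

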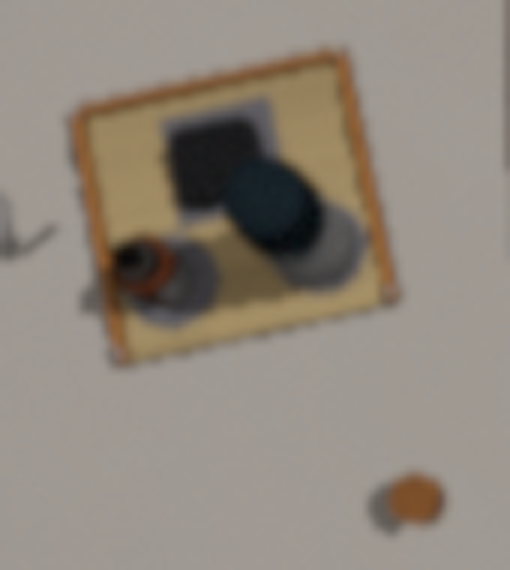

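```bash
cat >> h.py <<'E'
def ray(c,u,v,z):
    T=np.array(c['world_from_camera']); d=T[:3,:3]@[(u-c['cx'])/c['fx'],-(v-c['cy'])/c['fy'],-1]; o=T[:3,3]
    return (o+d*(z-o[2])/d[2])[:2]
def fit(m,p):
    # 2-D rigid: world = t + R(yaw) m
    m=np.array(m,float);p=np.array(p);a=(m-m.mean(0))@[1,1j];b=(p-p.mean(0))@[1,1j]
    y=np.angle((np.conj(a)*b).sum());R=np.array([[np.cos(y),-np.sin(y)],[np.sin(y),np.cos(y)]])
    t=p.mean(0)-R@m.mean(0);return t,y,p-(m@R.T+t)
E
python3 - <<'E'
from h import *
c=dict(np.load('pics/top0.npz'))
k=lambda x,y,z:ray(c,150+(x+.5)/6-.5,165+(y+.5)/6-.5,z)
t,y,r=fit([(50,80),(50,-80),(-100,-80),(-100,80)],[k(72,110,18),k(345,48,18),k(398,298,14),k(118,362,14)])
print('rack',t,y,r.round(1).tolist())
R=np.array([[np.cos(y),-np.sin(y)],[np.sin(y),np.cos(y)]])
for n in((-60,42),(-60,-42)):print('place',t+R@n)
print('inlay',k(165,125,10),k(270,98,10),k(185,222,10))
print('bottle top',k(131,258,112),'can top',k(270,204,176),'can side px')
print('pads TL,TR,BL',k(168,145,28),k(248,120,28),k(190,208,28))
j=lambda x,y,z:ray(c,x/1.5625-.2,y/1.5625-.2,z)
print('mat',fit([(90,55),(90,-55),(-90,-55),(-90,55)],[j(*p,3) for p in[(488,297),(535,304),(525,384),(478,376)]]))
print('tray',fit([(75,60),(75,-60),(-75,-60),(-75,60)],[j(*p,10) for p in[(575,305),(630,319),(617,380),(565,367)]]))
print('pot',j(549,250,29),'screen',j(368,322,92),j(377,325,92))
E
```

```text
rack [582.6020379  313.64683385] 0.2029110472759693 [[-2.3, -2.4], [-2.6, 1.1], [2.3, 1.9], [2.7, -0.6]]
place [515.36908927 342.69387533]
place [532.2968957  260.41721176]
inlay [605.00345129 349.10950995] [619.15511393 289.97531444] [549.2049514  336.73470677]
bottle top [513.15414082 340.29225885] can top [527.40898843 257.77643645] can side px
pads TL,TR,BL [589.53375478 342.85182405] [602.6237693  298.63687102] [553.76052584 329.96729342]
mat (array([ 486.09982022, -141.48213681]), np.float64(-0.18229587596437372), array([[-4.76382001, -3.23451689],
       [-2.69297881,  4.70076932],
       [ 4.25624261,  4.59298589],
       [ 3.20055622, -6.05923833]]))
tray (array([ 475.01959026, -329.71299083]), np.float64(-0.2724923039614054), array([[-7.03057248,  1.48630356],
       [-7.82817372,  3.11171174],
       [ 8.87226248,  2.61892873],
       [ 5.98648373, -7.21694403]]))
pot [ 674.2125397  -238.91101062] screen [516.95906705 146.92533597] [510.51418945 129.14725066]
```

```bash
cat > go.py <<'E'
# usage: go.py x y z yaw_deg [from-pose measured] -> turn deg and shift cm in tool axes
import sys; from h import *
def go(x,y,z,yaw=None,p=None):
    o=sensors.get_obs(); R=Ro.from_euler('xyz',o['tcp_rot']); p=o['eef_pos'] if p is None else p
    T=Ro.from_euler('xyz',[np.pi,0,np.radians(yaw)]) if yaw is not None else R
    print('turn',np.degrees((R.inv()*T).as_rotvec()).round(1),'shift',(R.inv().apply(np.array([x,y,z])-p)/10).round(2),'at',p.round(1),np.degrees(o['tcp_rot']).round(1))
if __name__=='__main__':
    a=list(map(float,sys.argv[1:])); go(*a)
E
python3 go.py 450 -200 350 11.6
```

```text
turn [-0.1 -0.   5.3] shift [ 37.24 -32.76 -13.39] at [ 188.8 -621.4  215.5] [-179.9   -0.    16.9]
```

Emit:
{"method": "send_rows", "body": {
  "commands": "0 0 5.3 3.1 -2.7 -1.1 1;0 0 5.3 6.2 -5.4 -2.2 1;0 0 5.3 9.3 -8.2 -3.3 1;0 0 5.3 12.4 -10.9 -4.5 1;0 0 5.3 15.5 -13.6 -5.6 1;0 0 5.3 18.6 -16.3 -6.7 1;0 0 5.3 21.7 -19 -7.8 1;0 0 5.3 24.8 -21.8 -8.9 1;0 0 5.3 27.9 -24.5 -10 1;0 0 5.3 31 -27.2 -11.2 1;0 0 5.3 34.1 -30 -12.3 1;0 0 5.3 37.2 -32.7 -13.4 1"
}}

```text
clock: 1.1
eef_pos: [443.5, -209.8, 347.4]
tcp_rot: [-3.142, 0.0, 0.202]
force: [0.2, 0.6, -0.7]
grip_width: 94.3
gripper_force: 0.0
```

```bash
python3 go.py 470 260 350 11.6; python3 go.py 470 30 350 11.6
```

```text
turn [-0.  0. -0.] shift [ 12.02 -45.49  -0.26] at [ 443.5 -209.8  347.4] [-180.     0.    11.6]
turn [-0.  0. -0.] shift [  7.4  -22.96  -0.26] at [ 443.5 -209.8  347.4] [-180.     0.    11.6]
```

Emit:
{"method": "send_rows", "body": {
  "commands": "0 0 0 1 -4 0 1;0 0 0 2 -8 0 1;0 0 0 3 -12 0 1;0 0 0 4 -16 0 1;0 0 0 5 -20 0 1;0 0 0 6 -24 0 1;0 0 0 7 -28 0 1;0 0 0 8 -32 0 1;0 0 0 9 -36 0 1;0 0 0 10 -40 0 1;0 0 0 11 -43 0 1;0 0 0 11.2 -44.7 0 1"
}}

```text
clock: 2.1
eef_pos: [462.5, 251.8, 346.3]
tcp_rot: [-3.141, 0.001, 0.206]
force: [0.4, -0.2, 0.2]
grip_width: 94.2
gripper_force: 0.0
```

Run:
```python
from h import *
c=snap('wrist','w1'); o=sensors.get_obs(); print(o['eef_pos'],o['tcp_rot'],np.round(c['world_from_camera'],3).tolist(),c['fx'])
cv2.imwrite('pics/w1b.png',cv2.resize(c['img'][:,:,::-1],(800,600),interpolation=cv2.INTER_CUBIC))
```

```text
[461.9430245  252.84358255 346.19196222] [-3.13998150e+00  1.55022499e-03  2.07071294e-01] [[0.205, 0.943, 0.264, 539.03], [-0.979, 0.197, 0.054, 267.637], [-0.001, -0.27, 0.963, 514.605], [0.0, 0.0, 0.0, 1.0]] 291.54477776176566
```

View pics/w1b.png

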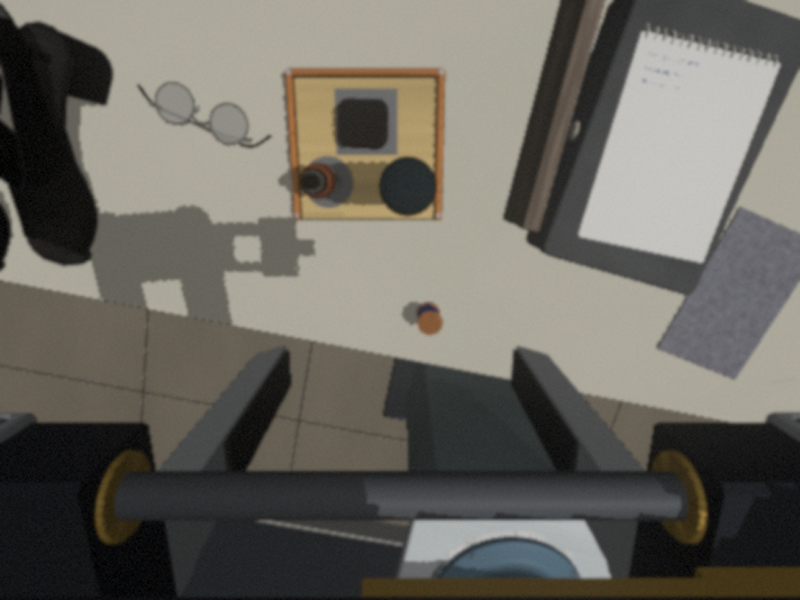

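Run:
```python
from h import *
c=dict(np.load('pics/w1.npz')); w=cloud(c)
k=lambda x,y,z:ray(c,(x+.5)/1.5625-.5,(y+.5)/1.5625-.5,z)
t,y,r=fit([(50,80),(50,-80),(-100,-80),(-100,80)],[k(286,70,18),k(444,70,18),k(442,219,18),k(297,219,18)]);print('rack',t,y,r.round(1).tolist())
t,y,r=fit([(32,32),(32,-32),(-32,-32),(-32,32)],[k(335,89,10),k(397,89,10),k(397,153,10),k(335,152,10)]);print('inlay',t,y,r.round(1).tolist())
def blob(u0,u1,v0,v1,z0,z1,name):
    s=w[int(v0/1.5625):int(v1/1.5625),int(u0/1.5625):int(u1/1.5625)].reshape(-1,3); s=s[(s[:,2]>z0)&(s[:,2]<z1)]
    print(name,len(s),s.mean(0).round(1),cv2.minAreaRect(s[:,:2].astype(np.float32)),cv2.minEnclosingCircle(s[:,:2].astype(np.float32)))
blob(370,445,150,220,160,190,'can');blob(290,340,150,210,104,120,'bot');blob(290,345,150,210,60,85,'body');blob(325,400,90,158,24,33,'pads');blob(400,450,295,340,32,45,'spool')
print('can px',k(408,186,176),'bot',k(313,181,112))
for n,(a,b,e,f) in dict(pads=(300,430,70,235),).items():
    cv2.imwrite('pics/crop3.png',cv2.resize(c['img'][40:150,175:290][:,:,::-1],None,fx=5,fy=5,interpolation=cv2.INTER_CUBIC))
```

```text
rack [583.33122495 312.90857469] 0.21178803043859193 [[-1.4, -1.6], [-3.0, 1.6], [1.4, 1.8], [3.0, -1.8]]
inlay [584.28895667 314.42671078] 0.19215315483721923 [[-1.6, -1.0], [-0.9, 0.1], [1.3, -0.2], [1.2, 1.1]]
can 1106 [532.9 261.6 174. ] ((532.6372680664062, 261.2080383300781), (41.66282653808594, 41.98328399658203), 11.992292404174805) ((532.4220581054688, 261.43914794921875), 21.48493766784668)
bot 74 [518.1 344.8 108.1] ((518.0955810546875, 344.8735656738281), (12.10826301574707, 11.399909973144531), 56.84961700439453) ((517.927001953125, 345.24951171875), 6.41469144821167)
body 218 [519.5 340.9  70.9] ((518.4766845703125, 344.8782958984375), (31.57587432861328, 31.60431671142578), 12.13259220123291) ((518.0537719726562, 345.23663330078125), 16.671113967895508)
pads 953 [581.3 315.5  28.3] ((581.0125732421875, 315.6112976074219), (44.01945114135742, 49.97187042236328), 12.091780662536621) ((581.511962890625, 315.6540222167969), 29.15192413330078)
spool 198 [393.3 205.2  38.1] ((393.3276062011719, 204.91111755371094), (25.446636199951172, 27.476608276367188), 12.126655578613281) ((392.9195251464844, 205.1523895263672), 14.071259498596191)
can px [532.80603892 261.39444827] bot [519.06409008 340.48750944]
```

View pics/crop3.png

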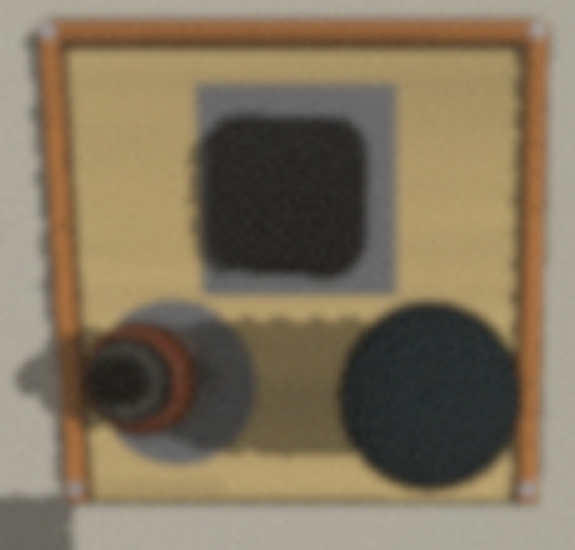

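```bash
python3 go.py 532.7 261.4 230 11.6;python3 go.py 532.7 261.4 132 11.6
```

```text
turn [-0.1  0.1  0.3] shift [ 7.12  0.64 11.61] at [461.9 252.8 346.2] [-1.799e+02  1.000e-01  1.190e+01]
turn [-0.1  0.1  0.3] shift [ 7.13  0.65 21.41] at [461.9 252.8 346.2] [-1.799e+02  1.000e-01  1.190e+01]
```

Emit:
{"method": "send_rows", "body": {
  "commands": "0 0 0 1 0.2 2 1;0 0 0 2 0.4 4 1;0 0 0 3 0.6 6.5 1;0 0 0 4.5 0.8 9 1;0 0 0 6 1 11 1;0 0 0 6.4 1 12 1;0 0 0 6.4 1 12 1;0 0 0 6.4 1 12 1;0 0 0 6.4 1 12 1"
}}

```text
clock: 2.9
eef_pos: [528.0, 251.8, 228.8]
tcp_rot: [-3.142, -0.002, 0.202]
force: [-0.9, -0.0, 0.7]
grip_width: 94.1
gripper_force: 0.0
```

```bash
python3 go.py 532.7 261.4 132 11.6
```

```text
turn [-0.  -0.1 -0. ] shift [ 0.63 -0.85  9.68] at [528.  251.8 228.8] [-1.80e+02 -1.00e-01  1.16e+01]
```

Emit:
{"method": "send_rows", "body": {
  "commands": "0 0 0 0.3 -0.4 1 1;0 0 0 0.63 -0.85 2.5 1;0 0 0 0.63 -0.85 4.5 1;0 0 0 0.63 -0.85 6.5 1;0 0 0 0.63 -0.85 8.5 1;0 0 0 0.63 -0.85 9.7 1;0 0 0 0.63 -0.85 9.7 1;0 0 0 0.63 -0.85 9.7 1;0 0 0 0.63 -0.85 9.7 1"
}}

```text
clock: 3.65
eef_pos: [533.1, 261.7, 131.7]
tcp_rot: [-3.141, -0.003, 0.202]
force: [0.4, 0.0, 0.2]
grip_width: 93.8
gripper_force: 0.0
```

Emit:
{"method": "send_rows", "body": {
  "commands": "0 0 0 0 0 0 0.6;0 0 0 0 0 0 0.5;0 0 0 0 0 0 0.4;0 0 0 0 0 0 0.3;0 0 0 0 0 0 0.3;0 0 0 0 0 0 0.3;0 0 0 0 0 0 0.3;0 0 0 0 0 0 0.3;0 0 0 0 0 0 0.3;0 0 0 0 0 0 0.3"
}}

```text
clock: 4.48
eef_pos: [532.2, 261.3, 130.0]
tcp_rot: [-3.142, 0.0, 0.202]
force: [-0.4, -0.6, 0.0]
grip_width: 43.7
gripper_force: 30.0
```

Emit:
{"method": "send_rows", "body": {
  "commands": "0 0 0 0 0 -0.3 0.3;0 0 0 0 0 -1 0.3;0 0 0 0 0 -2.5 0.3;0 0 0 0 0 -4.5 0.3;0 0 0 0 0 -6.5 0.3;0 0 0 0 0 -8.5 0.3;0 0 0 0 0 -10.3 0.3;0 0 0 0 0 -11.5 0.3;0 0 0 0 0 -12 0.3;0 0 0 0 0 -12 0.3;0 0 0 0 0 -12 0.3"
}}

```text
clock: 5.4
eef_pos: [531.8, 261.2, 249.2]
tcp_rot: [3.141, 0.001, 0.202]
force: [0.4, -0.8, -2.2]
grip_width: 44.2
gripper_force: 30.0
```

```bash
python3 go.py 532 -149 250 -10.5
python3 - <<'E'
from h import *
c=snap('side','s1'); cv2.imwrite('pics/s1b.png',cv2.resize(c['img'][130:270,190:340][:,:,::-1],None,fx=4,fy=4))
c=dict(np.load('pics/w1.npz')); w=cloud(c);k=lambda x,y,z:ray(c,(x+.5)/1.5625-.5,(y+.5)/1.5625-.5,z)
print('mat',k(735,208,3),k(659,347,3),k(735,378,3))
E
```

```text
turn [ 0.   0.1 22.1] shift [-8.22 40.18 -0.06] at [531.8 261.2 249.2] [1.80e+02 1.00e-01 1.16e+01]
mat [580.39785297 -99.13270391] [408.45147514 -75.14633328] [ 389.18565411 -180.27388618]
```

Emit:
{"method": "send_rows", "body": {
  "commands": "0 0 1 -0.4 1.5 0 0.3;0 0 3 -1 4.5 0 0.3;0 0 5 -1.6 8 0 0.3;0 0 7 -2.3 11.5 0 0.3;0 0 9 -3.1 15 0 0.3;0 0 11 -3.8 18.5 0 0.3;0 0 13 -4.5 22 0 0.3;0 0 15 -5.2 25.5 0 0.3;0 0 17 -6 29 0 0.3;0 0 19 -6.7 32.5 0 0.3;0 0 21 -7.4 36 0 0.3;0 0 22.1 -8 39 0 0.3"
}}

```text
clock: 6.45
eef_pos: [531.1, -138.8, 248.5]
tcp_rot: [-3.141, 0.002, -0.186]
force: [0.8, -0.4, -1.7]
grip_width: 43.8
gripper_force: 30.0
```

Emit:
{"method": "send_rows", "body": {
  "commands": "0 0 0 0 0.5 0 0.3;0 0 0 0 0.8 0 0.3;0 0 0 0 0.8 0 0.3;0 0 0 0 0.8 0 0.3;0 0 0 0 0.8 0 0.3"
}}

```text
clock: 6.87
eef_pos: [530.7, -143.4, 249.7]
tcp_rot: [-3.141, 0.001, -0.182]
force: [-0.6, 0.4, -2.4]
grip_width: 44.0
gripper_force: 30.0
```

```bash
python3 go.py 530 -149 124 -10.5
python3 - <<'E'
from h import *
c=snap('wrist','w2'); cv2.imwrite('pics/w2b.png',cv2.resize(c['img'][:,:,::-1],(800,600)))
E
```

```text
turn [-0.   0.   0.1] shift [ 0.04  0.57 12.57] at [ 530.7 -143.4  249.7] [-180.     0.   -10.4]
```

View pics/w2b.png

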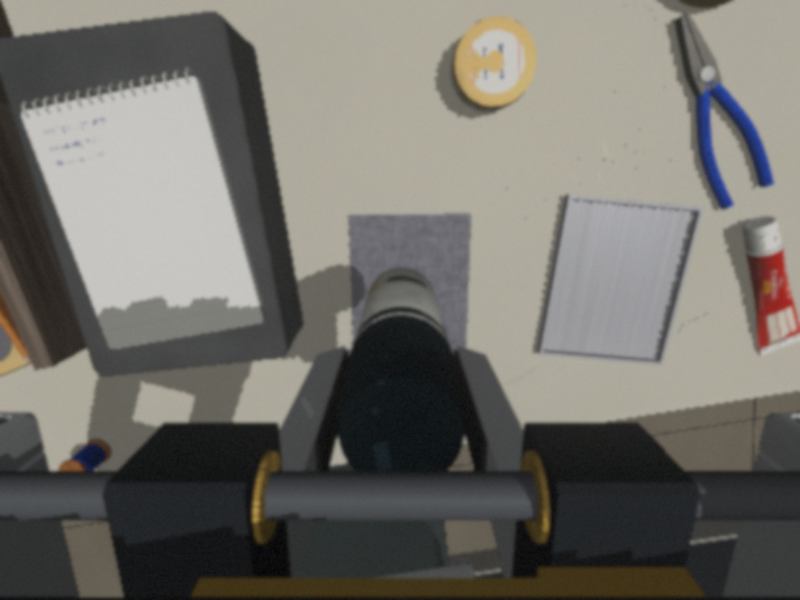

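Run:
```python
from h import *
c=dict(np.load('pics/w2.npz'));k=lambda x,y,z:ray(c,(x+.5)/1.5625-.5,(y+.5)/1.5625-.5,z)
a,b=k(348,215,3),k(470,213,3);d=(a-b)/np.linalg.norm(a-b);n=np.array([d[1],-d[0]]);print('mat',a,b,'ctr',(a+b)/2-90*n, np.arctan2(n[1],n[0]))
print('tray',fit([(75,60),(75,-60),(-75,-60),(-75,60)],[k(568,196,10),k(699,210,10),k(660,361,10),k(538,351,10)]))
```

```text
mat [ 582.49373392 -104.42110294] [ 564.54606733 -212.38763906] ctr [ 484.73822057 -143.64587221] -0.16472729118460733
tray (array([ 478.44741331, -334.20862751]), np.float64(-0.2744939460776427), array([[-2.54663424, -0.81707591],
       [-2.75198131,  2.40655381],
       [ 3.20943419, -0.34985229],
       [ 2.08918136, -1.23962561]]))
```

Emit:
{"method": "send_rows", "body": {
  "commands": "0 0 0 0 0.2 1 0.3;0 0 0 0 0.4 2.5 0.3;0 0 0 0 0.4 4.5 0.3;0 0 0 0 0.4 6.5 0.3;0 0 0 0 0.4 8.5 0.3;0 0 0 0 0.4 10 0.3;0 0 0 0 0.4 11 0.3;0 0 0 0 0.4 11.6 0.3;0 0 0 0 0.4 11.6 0.3;0 0 0 0 0.4 11.6 0.3"
}}

```text
clock: 7.75
eef_pos: [530.3, -148.6, 134.4]
tcp_rot: [3.141, -0.001, -0.183]
force: [-0.4, 0.5, -2.2]
grip_width: 44.1
gripper_force: 30.0
```

```bash
python3 go.py 530 -148 123.3 -10.5
```

```text
turn [ 0. -0.  0.] shift [-0.04 -0.06  1.11] at [ 530.3 -148.6  134.4] [180.   -0.  -10.5]
```

Emit:
{"method": "send_rows", "body": {
  "commands": "0 0 0 0 0 0.4 0.3;0 0 0 0 0 0.8 0.3;0 0 0 0 0 1 0.3;0 0 0 0 0 1.1 0.3;0 0 0 0 0 1.15 0.3;0 0 0 0 0 1.15 0.3;0 0 0 0 0 1.15 0.3"
}}

```text
clock: 8.33
eef_pos: [530.1, -148.7, 123.0]
tcp_rot: [3.142, -0.0, -0.183]
force: [-1.5, 1.1, 1.1]
grip_width: 44.2
gripper_force: 30.0
```

Emit:
{"method": "send_rows", "body": {
  "commands": "0 0 0 0 0 0 0.5;0 0 0 0 0 0 0.55;0 0 0 0 0 0 0.6;0 0 0 0 0 0 0.7;0 0 0 0 0 0 0.8;0 0 0 0 0 0 0.9;0 0 0 0 0 0 1;0 0 0 0 0 -1 1;0 0 0 0 0 -4 1;0 0 0 0 0 -8 1;0 0 0 0 0 -12 1;0 0 0 0 0 -14 1"
}}

```text
clock: 9.33
eef_pos: [531.7, -149.4, 269.1]
tcp_rot: [3.139, -0.008, -0.183]
force: [1.5, -0.2, 0.9]
grip_width: 94.0
gripper_force: 0.0
```

```bash
python3 - <<'E'
from h import *
c=snap('side','s2'); cv2.imwrite('pics/s2b.png',cv2.resize(c['img'][110:280,180:350][:,:,::-1],None,fx=3.5,fy=3.5))
E
python3 go.py 518 345 262 11.6
```

```text
turn [  0.4  -0.7 -22.1] shift [-10.52 -48.41   0.69] at [ 533.1 -150.1  272.2] [179.8  -0.8 -10.5]
```

View pics/s2b.png

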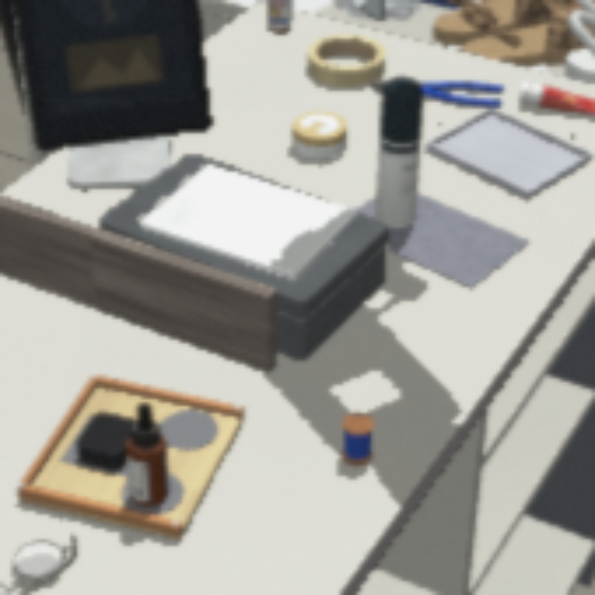

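Emit:
{"method": "send_rows", "body": {
  "commands": "0 0 -2 -0.6 -3 0.2 1;0 0 -4 -1.5 -7 0.4 1;0 0 -6 -2.4 -11 0.6 1;0 0 -8 -3.3 -15 0.6 1;0 0 -10 -4.2 -19 0.6 1;0 0 -12 -5 -23 0.6 1;0 0 -14 -5.9 -27 0.6 1;0 0 -16 -6.8 -31 0.6 1;0 0 -18 -7.6 -35 0.6 1;0 0 -20 -8.5 -39 0.6 1;0 0 -22.1 -9.4 -43 0.6 1;0 0 -22.1 -10.2 -47 0.6 1"
}}

```text
clock: 10.38
eef_pos: [514.8, 334.3, 257.1]
tcp_rot: [-3.142, -0.0, 0.204]
force: [-0.4, 0.0, -0.2]
grip_width: 94.2
gripper_force: 0.0
```

Emit:
{"method": "send_rows", "body": {
  "commands": "0 0 0 0 -1 1 0.8;0 0 0 0 -1.2 3 0.7;0 0 0 0 -1.2 5 0.7;0 0 0 0 -1.2 6 0.7;0 0 0 0 -1.2 6 0.7;0 0 0 0 -1.2 6 0.7"
}}

```text
clock: 10.88
eef_pos: [513.0, 343.3, 196.5]
tcp_rot: [3.141, 0.001, 0.202]
force: [0.2, -0.2, -0.2]
grip_width: 65.9
gripper_force: 0.0
```

```bash
python3 go.py 518 345 52 11.6
```

```text
turn [ 0.  0. -0.] shift [ 0.53 -0.07 14.45] at [513.  343.3 196.5] [180.    0.   11.6]
```

Emit:
{"method": "send_rows", "body": {
  "commands": "0 0 0 0.3 0 1 0.7;0 0 0 0.5 -0.05 2.5 0.7;0 0 0 0.5 -0.05 4.5 0.7;0 0 0 0.5 -0.05 6.5 0.7;0 0 0 0.5 -0.05 8.5 0.7;0 0 0 0.5 -0.05 10.5 0.7;0 0 0 0.5 -0.05 12.5 0.7;0 0 0 0.5 -0.05 14 0.7;0 0 0 0.5 -0.05 14.45 0.7;0 0 0 0.5 -0.05 14.45 0.7;0 0 0 0.5 -0.05 14.45 0.7"
}}

```text
clock: 11.8
eef_pos: [518.8, 345.5, 53.2]
tcp_rot: [-3.141, -0.002, 0.202]
force: [-0.3, 0.7, -1.1]
grip_width: 65.8
gripper_force: 0.0
```

Emit:
{"method": "send_rows", "body": {
  "commands": "0 0 0 0 0 0 0.6;0 0 0 0 0 0 0.5;0 0 0 0 0 0 0.45;0 0 0 0 0 0 0.4;0 0 0 0 0 0 0.35;0 0 0 0 0 0 0.3;0 0 0 0 0 0 0.2;0 0 0 0 0 0 0.2;0 0 0 0 0 0 0.2;0 0 0 0 0 0 0.2"
}}

```text
clock: 12.63
eef_pos: [517.9, 345.4, 52.3]
tcp_rot: [-3.142, -0.0, 0.202]
force: [-1.1, -0.5, 1.1]
grip_width: 31.9
gripper_force: 30.0
```

Emit:
{"method": "send_rows", "body": {
  "commands": "0 0 0 0 0 -0.3 0.2;0 0 0 0 0 -1 0.2;0 0 0 0 0 -2.5 0.2;0 0 0 0 0 -4.5 0.2;0 0 0 0 0 -6.5 0.2;0 0 0 0 0 -8.5 0.2;0 0 0 0 0 -10.3 0.2;0 0 0 0 0 -11.5 0.2;0 0 0 0 0 -12 0.2;0 0 0 0 0 -12 0.2;0 0 0 0 0 -12 0.2"
}}

```text
clock: 13.55
eef_pos: [517.4, 345.1, 171.3]
tcp_rot: [3.141, 0.001, 0.202]
force: [-0.4, 0.8, -1.9]
grip_width: 31.9
gripper_force: 30.0
```

```bash
python3 go.py 440 -135 170 -10.5
```

```text
turn [ 0.   0.1 22.1] shift [-17.23  45.48   0.16] at [517.4 345.1 171.3] [1.80e+02 1.00e-01 1.16e+01]
```

Emit:
{"method": "send_rows", "body": {
  "commands": "0 0 1 -0.6 1.5 0 0.2;0 0 3 -1.7 4.5 0 0.2;0 0 5 -3 8 0 0.2;0 0 7 -4.4 11.5 0 0.2;0 0 9 -5.7 15 0 0.2;0 0 11 -7 18.5 0 0.2;0 0 13 -8.3 22 0 0.2;0 0 15 -9.7 25.5 0 0.2;0 0 17 -11 29 0 0.2;0 0 19 -12.3 32.5 0 0.2;0 0 21 -13.6 36 0 0.2;0 0 22.1 -14.6 38.5 0 0.2"
}}

```text
clock: 14.55
eef_pos: [450.6, -63.3, 170.7]
tcp_rot: [3.142, 0.002, -0.186]
force: [-0.3, 0.8, -0.4]
grip_width: 32.2
gripper_force: 30.0
```

Emit:
{"method": "send_rows", "body": {
  "commands": "0 0 0 0 2 0 0.2;0 0 0 0 4 0 0.2;0 0 0 0 5.5 0 0.2;0 0 0 0 6.5 0 0.2;0 0 0 0 6.8 0 0.2;0 0 0 0 6.8 0 0.2;0 0 0 0 6.8 0 0.2"
}}

```text
clock: 15.13
eef_pos: [439.6, -127.4, 171.6]
tcp_rot: [-3.141, 0.001, -0.183]
force: [0.3, 0.3, -0.9]
grip_width: 31.8
gripper_force: 30.0
```

```bash
python3 go.py 440 -135 45.5 -10.5
```

```text
turn [-0.   0.1  0. ] shift [ 0.19  0.75 12.6 ] at [ 439.6 -127.4  171.6] [-1.80e+02  1.00e-01 -1.05e+01]
```

Emit:
{"method": "send_rows", "body": {
  "commands": "0 0 0 0.2 0.4 1 0.2;0 0 0 0.2 0.7 2.5 0.2;0 0 0 0.2 0.7 4.5 0.2;0 0 0 0.2 0.7 6.5 0.2;0 0 0 0.2 0.7 8.5 0.2;0 0 0 0.2 0.7 10 0.2;0 0 0 0.2 0.7 11.2 0.2;0 0 0 0.2 0.7 11.8 0.2;0 0 0 0.2 0.7 12 0.2;0 0 0 0.2 0.7 12 0.2;0 0 0 0.2 0.7 12 0.2"
}}

```text
clock: 16.05
eef_pos: [441.0, -135.4, 52.6]
tcp_rot: [3.141, -0.001, -0.183]
force: [-0.2, 0.9, -0.9]
grip_width: 31.8
gripper_force: 30.0
```

Emit:
{"method": "send_rows", "body": {
  "commands": "0 0 0 0 0 0.3 0.2;0 0 0 0 0 0.5 0.2;0 0 0 0 0 0.6 0.2;0 0 0 0 0 0.6 0.2;0 0 0 0 0 0.6 0.2"
}}

```text
clock: 16.47
eef_pos: [440.5, -135.3, 46.1]
tcp_rot: [3.142, -0.0, -0.184]
force: [0.4, 0.5, -1.7]
grip_width: 31.7
gripper_force: 30.0
```

Emit:
{"method": "send_rows", "body": {
  "commands": "0 0 0 0 0 0.1 0.2;0 0 0 0 0 0.1 0.2;0 0 0 0 0 0.1 0.35;0 0 0 0 0 0.1 0.45;0 0 0 0 0 0.1 0.55;0 0 0 0 0 0.1 0.65;0 0 0 0 0 0.1 0.7;0 0 0 0 0 0.1 0.7;0 0 0 0 0 -2 0.7;0 0 0 0 0 -5 0.7;0 0 0 0 0 -9 0.7;0 0 0 0 0 -13 0.7"
}}

```text
clock: 17.47
eef_pos: [439.5, -134.7, 176.8]
tcp_rot: [-3.141, 0.002, -0.183]
force: [1.4, -0.6, 0.6]
grip_width: 65.6
gripper_force: 0.0
```

```bash
python3 go.py 581 315.5 180 11.6;  python3 - <<'E'
from h import *
w=cloud(eyes.camera('top')); s=w.reshape(-1,3); s=s[(abs(s[:,0]-440)<40)&(abs(s[:,1]+135)<40)&(s[:,2]>70)&(s[:,2]<115)]; print(len(s),s.mean(0),s.max(0))
E
```

```text
turn [ -0.1   0.1 -22.1] shift [  5.7  -46.85  -0.3 ] at [ 439.5 -134.7  176.8] [-1.799e+02  1.000e-01 -1.050e+01]<stdin>:2: RuntimeWarning: Mean of empty slice.
  ret = um.true_divide(
Traceback (most recent call last):
ValueError: zero-size array to reduction operation maximum which has no identity
```

Emit:
{"method": "send_rows", "body": {
  "commands": "0 0 -1 0.2 -2 -0.5 0.7;0 0 -3 0.6 -5.5 -1 0.7;0 0 -5 1 -9 -1 0.7;0 0 -7 1.5 -13 -1 0.7;0 0 -9 2 -17 -1 0.7;0 0 -11 2.5 -21 -1 0.7;0 0 -13 3 -25 -1 0.7;0 0 -15 3.5 -29 -1 0.7;0 0 -17 4 -33 -1 0.7;0 0 -19 4.5 -37 -1 0.7;0 0 -21 5 -41 -1 0.7;0 0 -22.1 5.4 -44.5 -1 0.7"
}}

```text
clock: 18.52
eef_pos: [574.9, 295.0, 185.6]
tcp_rot: [-3.141, -0.0, 0.205]
force: [0.5, 0.5, 0.5]
grip_width: 65.7
gripper_force: 0.0
```

Emit:
{"method": "send_rows", "body": {
  "commands": "0 0 0 0.5 -1.5 0 0.8;0 0 0 1 -2 0 0.8;0 0 0 1 -2 0 0.8;0 0 0 1 -2 0 0.8"
}}

```text
clock: 18.85
eef_pos: [580.3, 312.9, 185.7]
tcp_rot: [3.141, 0.001, 0.201]
force: [0.3, -0.4, -0.9]
grip_width: 75.1
gripper_force: 0.0
```

```bash
python3 go.py 581 315.5 24 11.6;  python3 - <<'E'
from h import *
c=snap('wrist','w4'); cv2.imwrite('pics/w4b.png',cv2.resize(c['img'][:,:,::-1],(800,600)))
w=cloud(eyes.camera('top')); s=w.reshape(-1,3)
for n,x,y,z0,z1 in(('bottle',440,-135,90,115),('can',530,-148,155,180)):
    t=s[(abs(s[:,0]-x)<40)&(abs(s[:,1]-y)<40)&(s[:,2]>z0)&(s[:,2]<z1)]; print(n,len(t),t.mean(0))
E
```

```text
turn [ 0.   0.  -0.1] shift [ 0.13 -0.26 16.17] at [580.3 312.9 185.7] [180.    0.   11.5]
bottle 14 [ 441.97722604 -132.39822981  100.0871155 ]
can 166 [ 530.25865915 -144.9610651   165.89732411]
```

View pics/w4b.png

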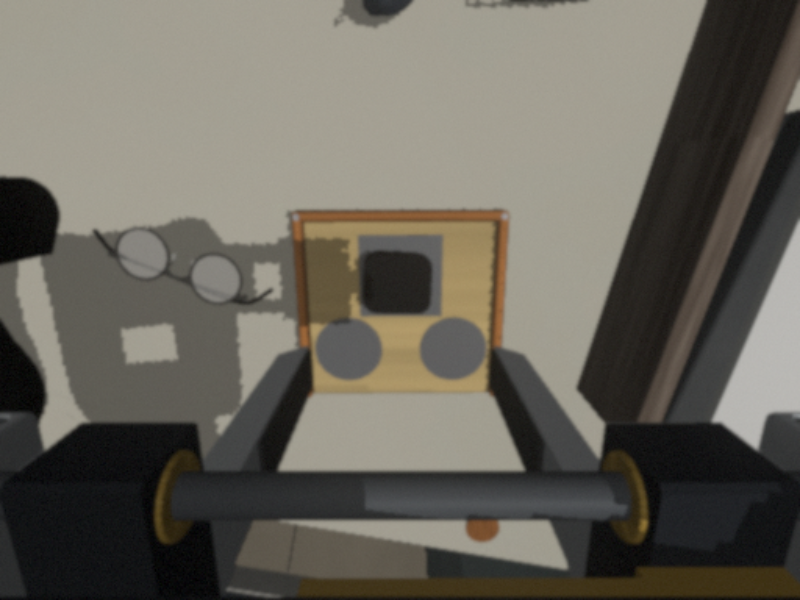

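Run:
```python
from h import *
c=dict(np.load('pics/w4.npz')); w=cloud(c);k=lambda x,y,z:ray(c,(x+.5)/1.5625-.5,(y+.5)/1.5625-.5,z)
print(fit([(32,32),(32,-32),(-32,-32),(-32,32),(-60,42),(-60,-42)],[k(358,235,10),k(442,236,10),k(441,317,10),k(358,316,10),k(349,349,10),k(453,349,10)]))
s=w[150:205,220:290].reshape(-1,3); s=s[(s[:,2]>24)&(s[:,2]<33)]; print(len(s),s.mean(0),cv2.minAreaRect(s[:,:2].astype(np.float32)))
```

```text
(array([583.10019162, 313.94764141]), np.float64(0.20198066306891896), array([[ 0.15995001, -0.23316125],
       [-0.72420161,  0.34599459],
       [-0.48106582, -0.38824448],
       [ 0.00177538,  1.38083683],
       [ 0.52864907, -0.58570301],
       [ 0.51489296, -0.51972268]]))
1603 [581.9322495  315.7554396   28.28748883] ((581.2454223632812, 315.35125732421875), (45.27440643310547, 49.2217903137207), 10.37066650390625)
```

Emit:
{"method": "send_rows", "body": {
  "commands": "0 0 0 0 -0.1 1 0.8;0 0 0 0.1 -0.25 3 0.8;0 0 0 0.1 -0.25 5.5 0.8;0 0 0 0.1 -0.25 8 0.8;0 0 0 0.1 -0.25 10.5 0.8;0 0 0 0.1 -0.25 12.5 0.8;0 0 0 0.1 -0.25 14 0.8;0 0 0 0.1 -0.25 15.2 0.8;0 0 0 0.1 -0.25 15.8 0.8;0 0 0 0.1 -0.25 16 0.8;0 0 0 0.1 -0.25 16 0.8;0 0 0 0.1 -0.25 16 0.8"
}}

```text
clock: 19.95
eef_pos: [581.9, 317.0, 27.3]
tcp_rot: [-3.141, -0.002, 0.202]
force: [0.1, -0.0, -0.4]
grip_width: 75.0
gripper_force: 0.0
```

Emit:
{"method": "send_rows", "body": {
  "commands": "0 0 0 0 0 0.1 0.7;0 0 0 0 0 0.1 0.6;0 0 0 0 0 0.1 0.5;0 0 0 0 0 0.1 0.5;0 0 0 0 0 0.1 0.4;0 0 0 0 0 0.1 0.4;0 0 0 0 0 0.1 0.4;0 0 0 0 0 0.1 0.4"
}}

```text
clock: 20.62
eef_pos: [581.3, 316.6, 25.6]
tcp_rot: [3.141, -0.0, 0.202]
force: [-0.6, -2.0, 3.2]
grip_width: 49.9
gripper_force: 29.9
```

Emit:
{"method": "send_rows", "body": {
  "commands": "0 0 0 0 0 -0.3 0.4;0 0 0 0 0 -1 0.4;0 0 0 0 0 -2.5 0.4;0 0 0 0 0 -4.5 0.4;0 0 0 0 0 -7 0.4;0 0 0 0 0 -10 0.4;0 0 0 0 0 -13 0.4;0 0 0 0 0 -16 0.4;0 0 0 0 0 -19 0.4;0 0 0 0 0 -21 0.4;0 0 0 0 0 -21 0.4;0 0 0 0 0 -21 0.4"
}}

```text
clock: 21.62
eef_pos: [581.5, 317.0, 237.0]
tcp_rot: [-3.141, -0.003, 0.202]
force: [0.9, -0.3, -0.7]
grip_width: 50.3
gripper_force: 29.9
```

```bash
python3 go.py 477 -333 235 -15.7
```

```text
turn [-0.1 -0.2 27.3] shift [-23.3   61.57   0.08] at [581.5 317.  237. ] [-180.    -0.2   11.6]
```

Emit:
{"method": "send_rows", "body": {
  "commands": "0 0 1 -0.6 1.5 0 0.4;0 0 3 -1.7 4.5 0 0.4;0 0 5 -3 8 0 0.4;0 0 7 -4.4 11.5 0 0.4;0 0 9 -5.7 15 0 0.4;0 0 11 -7 18.5 0 0.4;0 0 13 -8.3 22 0 0.4;0 0 15 -9.7 25.5 0 0.4;0 0 17 -11 29 0 0.4;0 0 19 -12.3 32.5 0 0.4;0 0 21 -13.6 36 0 0.4;0 0 23 -15 39.5 0 0.4"
}}

```text
clock: 22.62
eef_pos: [511.5, -101.5, 232.6]
tcp_rot: [-3.141, 0.004, -0.201]
force: [0.8, 0.0, -0.7]
grip_width: 50.1
gripper_force: 29.9
```

```bash
python3 go.py 477 -333 235 -15.7
```

```text
turn [-0.   0.2  4.2] shift [ 1.23 23.38 -0.27] at [ 511.5 -101.5  232.6] [-179.9    0.2  -11.5]
```

Emit:
{"method": "send_rows", "body": {
  "commands": "0 0 1 0.2 3.5 0 0.4;0 0 2 0.4 7 0 0.4;0 0 3 0.6 10.5 0 0.4;0 0 4.2 0.8 14 0 0.4;0 0 4.2 1 17 0 0.4;0 0 4.2 1.2 20 0 0.4;0 0 4.2 1.2 22 0 0.4;0 0 4.2 1.2 22.6 0 0.4;0 0 4.2 1.2 22.6 0 0.4;0 0 4.2 1.2 22.6 0 0.4"
}}

```text
clock: 23.45
eef_pos: [480.0, -323.1, 233.5]
tcp_rot: [-3.14, 0.002, -0.272]
force: [0.2, 0.5, -0.8]
grip_width: 50.1
gripper_force: 29.9
```

```bash
python3 go.py 477 -333 19 -15.7
```

```text
turn [-0.1  0.1  0.1] shift [2.000e-02 1.070e+00 2.145e+01] at [ 480.  -323.1  233.5] [-1.799e+02  1.000e-01 -1.560e+01]
```

Emit:
{"method": "send_rows", "body": {
  "commands": "0 0 0 0 0.3 1 0.4;0 0 0 0 0.7 3 0.4;0 0 0 0 1 6 0.4;0 0 0 0 1 9 0.4;0 0 0 0 1 12 0.4;0 0 0 0 1 15 0.4;0 0 0 0 1 17.5 0.4;0 0 0 0 1 19.3 0.4;0 0 0 0 1 20.3 0.4;0 0 0 0 1 20.6 0.4;0 0 0 0 1 20.6 0.4;0 0 0 0 1 20.6 0.4"
}}

```text
clock: 24.45
eef_pos: [478.5, -334.2, 30.1]
tcp_rot: [3.141, -0.002, -0.272]
force: [0.4, -0.2, -0.9]
grip_width: 49.8
gripper_force: 29.9
```

```bash
python3 go.py 477 -333 18.6 -15.7
```

```text
turn [ 0.1 -0.1  0.1] shift [-0.18 -0.07  1.15] at [ 478.5 -334.2   30.1] [ 1.799e+02 -1.000e-01 -1.560e+01]
```

Emit:
{"method": "send_rows", "body": {
  "commands": "0 0 0 0 0 0.4 0.4;0 0 0 0 0 0.8 0.4;0 0 0 0 0 1 0.4;0 0 0 0 0 1 0.4;0 0 0 0 0 1 0.4;0 0 0 0 0 1 0.6;0 0 0 0 0 1 0.7;0 0 0 0 0 1 0.8;0 0 0 0 0 1 0.8;0 0 0 0 0 1 0.8;0 0 0 0 0 0 0.8;0 0 0 0 0 -3 0.8"
}}

```text
clock: 25.45
eef_pos: [475.1, -331.4, 55.7]
tcp_rot: [-3.137, 0.008, -0.273]
force: [-0.2, -0.7, 0.5]
grip_width: 75.1
gripper_force: 0.0
```

Emit:
{"method": "send_rows", "body": {
  "commands": "0 0 0 0 0 -4 0.8;0 0 0 0 0 -8 0.8;0 0 0 0 0 -12 0.8;0 0 0 0 0 -16 0.8;0 0 0 0 0 -17 0.8;0 0 0 0 0 -17 0.8"
}}

```text
clock: 25.95
eef_pos: [479.5, -335.6, 234.7]
tcp_rot: [3.137, -0.008, -0.272]
force: [0.6, 0.6, -0.2]
grip_width: 75.0
gripper_force: 0.0
```

```bash
python3 go.py 393.2 205 225 11.6;  python3 - <<'E'
from h import *
c=snap('wrist','w5'); cv2.imwrite('pics/w5b.png',cv2.resize(c['img'][:,:,::-1],(800,600)))
E
```

```text
turn [  0.4  -0.4 -27.2] shift [-22.85 -49.75   0.54] at [ 479.5 -335.6  234.7] [179.7  -0.5 -15.6]
```

View pics/w5b.png

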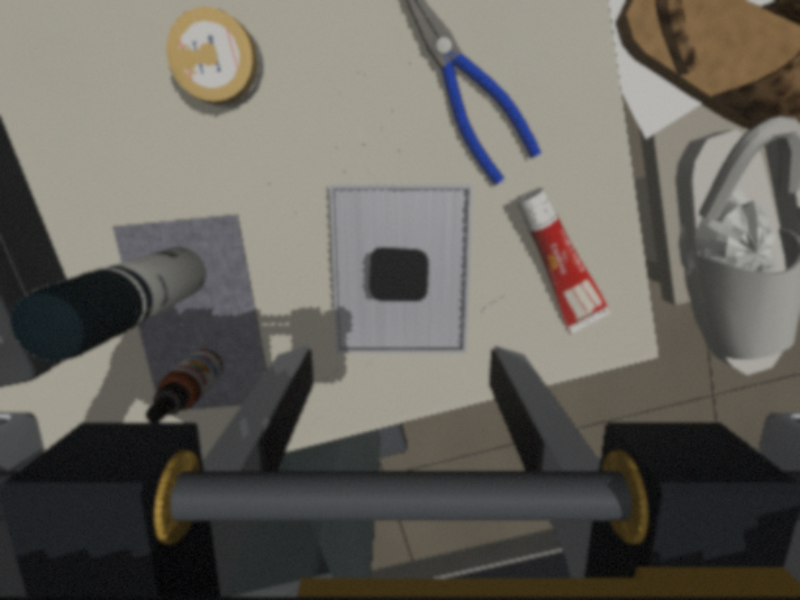

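Emit:
{"method": "send_rows", "body": {
  "commands": "0 0 -2 -1.5 -3 0 0.7;0 0 -4 -3 -6.5 0 0.6;0 0 -6 -4.6 -10 0 0.6;0 0 -8 -6.2 -13.5 0 0.6;0 0 -10.5 -7.8 -17 0 0.6;0 0 -13 -9.4 -20.5 0 0.6;0 0 -15.5 -11 -24 0 0.6;0 0 -18 -12.6 -27.5 0 0.6;0 0 -20 -14.2 -31 0 0.6;0 0 -22 -15.8 -34.5 0 0.6;0 0 -24.5 -17.4 -38 0 0.6;0 0 -27.2 -19 -41.5 0 0.6"
}}

```text
clock: 27.0
eef_pos: [404.1, 118.5, 226.3]
tcp_rot: [-3.141, 0.005, 0.204]
force: [-0.2, 0.3, 0.1]
grip_width: 56.4
gripper_force: 0.0
```

```bash
python3 go.py 393.2 205 120 11.6
```

```text
turn [-0.1  0.3  0.1] shift [ 0.73 -8.68 10.63] at [404.1 118.5 226.3] [-179.9    0.3   11.7]
```

Emit:
{"method": "send_rows", "body": {
  "commands": "0 0 0 0.2 -3 1 0.6;0 0 0 0.4 -6 3.5 0.6;0 0 0 0.7 -7.5 6.5 0.6;0 0 0 0.7 -7.8 9 0.6;0 0 0 0.7 -7.8 10.4 0.6;0 0 0 0.7 -7.8 10.6 0.6;0 0 0 0.7 -7.8 10.6 0.6;0 0 0 0.7 -7.8 10.6 0.6"
}}

```text
clock: 27.67
eef_pos: [397.4, 194.5, 122.8]
tcp_rot: [-3.142, 0.001, 0.202]
force: [-0.3, 0.4, 0.2]
grip_width: 56.6
gripper_force: 0.0
```

```bash
python3 go.py 393.2 205 20 11.6
```

```text
turn [-0.   0.1 -0. ] shift [-0.19 -1.12 10.28] at [397.4 194.5 122.8] [-1.80e+02  1.00e-01  1.16e+01]
```

Emit:
{"method": "send_rows", "body": {
  "commands": "0 0 0 -0.2 -0.6 0.5 0.6;0 0 0 -0.2 -1.1 1 0.6;0 0 0 -0.2 -1.1 3 0.6;0 0 0 -0.2 -1.1 5 0.6;0 0 0 -0.2 -1.1 7 0.6;0 0 0 -0.2 -1.1 9 0.6;0 0 0 -0.2 -1.1 10 0.6;0 0 0 -0.2 -1.1 10.3 0.6;0 0 0 -0.2 -1.1 10.3 0.6;0 0 0 -0.2 -1.1 10.3 0.6"
}}

```text
clock: 28.5
eef_pos: [394.3, 205.4, 21.0]
tcp_rot: [-3.142, -0.002, 0.202]
force: [0.2, 0.5, -0.0]
grip_width: 56.7
gripper_force: 0.0
```

Emit:
{"method": "send_rows", "body": {
  "commands": "0 0 0 0 0 0 0.5;0 0 0 0 0 0 0.4;0 0 0 0 0 0 0.35;0 0 0 0 0 0 0.3;0 0 0 0 0 0 0.25;0 0 0 0 0 0 0.2;0 0 0 0 0 0 0.2;0 0 0 0 0 0 0.2;0 0 0 0 0 0 0.2"
}}

```text
clock: 29.25
eef_pos: [393.7, 205.1, 20.4]
tcp_rot: [3.142, -0.0, 0.202]
force: [-0.9, -1.5, 5.4]
grip_width: 27.2
gripper_force: 30.0
```

Emit:
{"method": "send_rows", "body": {
  "commands": "0 0 0 0 0 -0.3 0.2;0 0 0 0 0 -1 0.2;0 0 0 0 0 -2.5 0.2;0 0 0 0 0 -4.5 0.2;0 0 0 0 0 -6.5 0.2;0 0 0 0 0 -8 0.2;0 0 0 0 0 -8.5 0.2;0 0 0 0 0 -8.5 0.2;0 0 0 0 0 -8.5 0.2"
}}

```text
clock: 30.0
eef_pos: [393.0, 205.0, 104.6]
tcp_rot: [-3.142, 0.0, 0.202]
force: [-0.5, -0.2, -0.8]
grip_width: 27.4
gripper_force: 30.0
```

```bash
python3 go.py 583.1 313.9 105 11.6
```

```text
turn [-0.  0. -0.] shift [20.81 -6.85 -0.05] at [393.  205.  104.6] [-180.     0.    11.6]
```

Emit:
{"method": "send_rows", "body": {
  "commands": "0 0 0 1.5 -0.5 0 0.2;0 0 0 4 -1.3 0 0.2;0 0 0 7 -2.3 0 0.2;0 0 0 10 -3.3 0 0.2;0 0 0 13 -4.3 0 0.2;0 0 0 16 -5.3 0 0.2;0 0 0 19 -6.3 0 0.2;0 0 0 20.5 -6.8 0 0.2;0 0 0 20.8 -6.85 0 0.2;0 0 0 20.8 -6.85 0 0.2;0 0 0 20.8 -6.85 0 0.2;0 0 0 20.8 -6.85 0 0.2"
}}

```text
clock: 31.0
eef_pos: [582.0, 313.3, 104.2]
tcp_rot: [3.141, 0.002, 0.202]
force: [-0.1, -1.0, -0.7]
grip_width: 27.6
gripper_force: 30.0
```

```bash
python3 go.py 583.1 313.9 30.6 11.6
```

```text
turn [ 0.   0.1 -0. ] shift [ 0.13 -0.03  7.35] at [582.  313.3 104.2] [1.80e+02 1.00e-01 1.16e+01]
```

Emit:
{"method": "send_rows", "body": {
  "commands": "0 0 0 0.1 0 1 0.2;0 0 0 0.1 0 2.5 0.2;0 0 0 0.1 0 4 0.2;0 0 0 0.1 0 5.5 0.2;0 0 0 0.1 0 6.5 0.2;0 0 0 0.1 0 7 0.2;0 0 0 0.1 0 7.2 0.2;0 0 0 0.1 0 7.25 0.2;0 0 0 0.1 0 7.25 0.2;0 0 0 0.1 0 7.25 0.2;0 0 0 0.1 0 7.25 0.2"
}}

```text
clock: 31.92
eef_pos: [585.0, 314.4, 33.5]
tcp_rot: [-3.141, -0.002, 0.202]
force: [-1.3, 0.6, 0.5]
grip_width: 27.4
gripper_force: 30.0
```

Emit:
{"method": "send_rows", "body": {
  "commands": "0 0 0 0 0 0 0.2;0 0 0 0 0 0 0.2;0 0 0 0 0 0 0.2"
}}

```text
clock: 32.17
eef_pos: [584.5, 314.2, 32.8]
tcp_rot: [-3.142, -0.0, 0.202]
force: [0.3, 0.6, -0.5]
grip_width: 27.3
gripper_force: 30.0
```

Emit:
{"method": "send_rows", "body": {
  "commands": "0 0 0 -0.05 0 0.1 0.2;0 0 0 -0.1 0 0.2 0.2;0 0 0 -0.1 0 0.2 0.2;0 0 0 -0.1 0 0.25 0.2;0 0 0 -0.1 0 0.25 0.2;0 0 0 -0.1 0 0.25 0.2"
}}

```text
clock: 32.67
eef_pos: [583.4, 314.0, 30.5]
tcp_rot: [3.142, 0.0, 0.202]
force: [-2.0, -1.0, 3.7]
grip_width: 27.4
gripper_force: 30.0
```

Seated; release and rise.

Emit:
{"method": "send_rows", "body": {
  "commands": "0 0 0 0 0 0 0.3;0 0 0 0 0 0 0.4;0 0 0 0 0 0 0.5;0 0 0 0 0 0 0.6;0 0 0 0 0 0 0.6;0 0 0 0 0 0 0.6;0 0 0 0 0 -1 0.6;0 0 0 0 0 -4 0.6;0 0 0 0 0 -8 0.6;0 0 0 0 0 -12 0.6;0 0 0 0 0 -15 0.6;0 0 0 0 0 -16 0.7"
}}

```text
clock: 33.67
eef_pos: [586.3, 315.0, 197.8]
tcp_rot: [-3.14, -0.011, 0.202]
force: [0.5, -0.1, 0.5]
grip_width: 60.2
gripper_force: 0.0
```

```bash
python3 go.py 440.4 -135.3 200 -10.5;  python3 - <<'E'
from h import *
c=snap('wrist','w6'); w=cloud(c); s=w.reshape(-1,3)
t=s[(abs(s[:,0]-583)<35)&(abs(s[:,1]-314)<35)&(s[:,2]>40)&(s[:,2]<58)]; print('spool',len(t),t.mean(0),cv2.minEnclosingCircle(t[:,:2].astype(np.float32)))
E
```

```text
turn [-0.2 -0.6 22.1] shift [-23.35  41.18  -0.53] at [586.3 315.  197.8] [-179.9   -0.6   11.6]
spool 478 [582.74638814 313.8225195   48.06152728] ((582.587158203125, 313.7855224609375), 13.95520305633545)
```

Emit:
{"method": "send_rows", "body": {
  "commands": "0 0 1 -1.2 2.2 -0.5 0.7;0 0 3 -3 5.5 -0.5 0.7;0 0 5 -5 9 -0.5 0.7;0 0 7 -7 12.3 -0.5 0.7;0 0 9 -9 15.8 -0.5 0.7;0 0 11 -11 19.3 -0.5 0.7;0 0 13 -13 22.8 -0.5 0.7;0 0 15 -15 26.3 -0.5 0.7;0 0 17 -17 29.8 -0.5 0.7;0 0 19 -19 33.3 -0.5 0.7;0 0 21 -21 36.8 -0.5 0.7;0 0 22.1 -22.5 39.5 -0.5 0.7"
}}

```text
clock: 34.72
eef_pos: [440.2, -119.9, 193.3]
tcp_rot: [-3.141, 0.003, -0.186]
force: [0.1, -0.8, 0.6]
grip_width: 65.9
gripper_force: 0.0
```

Emit:
{"method": "send_rows", "body": {
  "commands": "0 0 0 0 1 0 0.7;0 0 0 0 1.5 0 0.7;0 0 0 0 1.5 0 0.7;0 0 0 0 1.5 0 0.7;0 0 0 0 1.5 0 0.7"
}}

```text
clock: 35.13
eef_pos: [439.9, -131.6, 194.6]
tcp_rot: [-3.141, 0.001, -0.181]
force: [0.4, 1.0, 0.1]
grip_width: 65.9
gripper_force: 0.0
```

```bash
python3 go.py 440.4 -135.3 120 -10.5
```

```text
turn [-0.   0.   0.1] shift [0.13 0.36 7.46] at [ 439.9 -131.6  194.6] [-180.     0.   -10.4]
```

Emit:
{"method": "send_rows", "body": {
  "commands": "0 0 0 0.05 0.2 1 0.7;0 0 0 0.05 0.35 2.5 0.7;0 0 0 0.05 0.35 4.5 0.7;0 0 0 0.05 0.35 6.5 0.7;0 0 0 0.05 0.35 8.5 0.7;0 0 0 0.05 0.35 10.5 0.7;0 0 0 0.05 0.35 12.5 0.7;0 0 0 0.05 0.35 14 0.7;0 0 0 0.05 0.35 14.8 0.7;0 0 0 0.05 0.35 14.8 0.7;0 0 0 0.05 0.35 14.8 0.7;0 0 0 0.05 0.35 14.8 0.7"
}}

```text
clock: 36.13
eef_pos: [440.3, -136.7, 47.9]
tcp_rot: [3.141, -0.002, -0.183]
force: [0.1, -1.0, 0.1]
grip_width: 66.1
gripper_force: 0.0
```

Emit:
{"method": "send_rows", "body": {
  "commands": "0 0 0 0 0 0 0.6;0 0 0 0 0 0 0.5;0 0 0 0 0 0 0.45;0 0 0 0 0 0 0.4;0 0 0 0 0 0 0.35;0 0 0 0 0 0 0.3;0 0 0 0 0 0 0.2;0 0 0 0 0 0 0.2;0 0 0 0 0 0 0.2;0 0 0 0 0 0 0.2"
}}

```text
clock: 36.97
eef_pos: [439.6, -136.5, 47.2]
tcp_rot: [3.142, -0.0, -0.183]
force: [0.1, 0.3, 1.7]
grip_width: 32.0
gripper_force: 29.9
```

Emit:
{"method": "send_rows", "body": {
  "commands": "0 0 0 0 0 -0.3 0.2;0 0 0 0 0 -1 0.2;0 0 0 0 0 -2.5 0.2;0 0 0 0 0 -4.5 0.2;0 0 0 0 0 -6.5 0.2;0 0 0 0 0 -8.5 0.2;0 0 0 0 0 -10.5 0.2;0 0 0 0 0 -12 0.2;0 0 0 0 0 -12.5 0.2;0 0 0 0 0 -12.5 0.2;0 0 0 0 0 -12.5 0.2"
}}

```text
clock: 37.88
eef_pos: [439.1, -136.3, 171.6]
tcp_rot: [-3.141, 0.001, -0.183]
force: [-0.3, 1.0, -1.2]
grip_width: 31.9
gripper_force: 29.9
```

```bash
python3 go.py 517.3 345.3 170 11.6
```

```text
turn [ -0.    0.  -22.1] shift [ -1.1  -48.77   0.17] at [ 439.1 -136.3  171.6] [-180.     0.   -10.5]
```

Emit:
{"method": "send_rows", "body": {
  "commands": "0 0 0 0 -1.5 0 0.2;0 0 -1 -0.1 -4.5 0 0.2;0 0 -3 -0.2 -8 0 0.2;0 0 -5 -0.3 -11.5 0 0.2;0 0 -7 -0.4 -15 0 0.2;0 0 -9 -0.4 -18.5 0 0.2;0 0 -11 -0.5 -22 0 0.2;0 0 -13 -0.6 -25.5 0 0.2;0 0 -15 -0.7 -29 0 0.2;0 0 -17 -0.8 -32.5 0 0.2;0 0 -19 -0.8 -36 0 0.2;0 0 -21 -0.9 -39.5 0 0.2"
}}

```text
clock: 38.88
eef_pos: [501.7, 255.1, 170.0]
tcp_rot: [3.141, 0.003, 0.185]
force: [0.3, -0.7, 0.3]
grip_width: 31.8
gripper_force: 29.9
```

```bash
python3 go.py 517.3 345.3 170 11.6
```

```text
turn [ 0.   0.2 -1. ] shift [ 3.2  -8.58 -0.01] at [501.7 255.1 170. ] [180.    0.2  10.6]
```

Emit:
{"method": "send_rows", "body": {
  "commands": "0 0 -1 1 -3 0 0.2;0 0 -1 2 -5.5 0 0.2;0 0 -1 2.8 -7.2 0 0.2;0 0 -1 3.1 -7.8 0 0.2;0 0 -1 3.1 -7.8 0 0.2;0 0 -1 3.1 -7.8 0 0.2;0 0 -1 3.1 -7.8 0 0.2"
}}

```text
clock: 39.47
eef_pos: [518.6, 334.7, 171.3]
tcp_rot: [3.141, 0.002, 0.199]
force: [-0.6, -0.6, -0.4]
grip_width: 31.5
gripper_force: 29.9
```

```bash
python3 go.py 517.3 345.3 60 11.6
```

```text
turn [ 0.   0.1 -0.2] shift [ 0.1  -1.07 11.13] at [518.6 334.7 171.3] [1.80e+02 1.00e-01 1.14e+01]
```

Emit:
{"method": "send_rows", "body": {
  "commands": "0 0 -0.2 0 -0.5 0.5 0.2;0 0 -0.2 0 -1 1.5 0.2;0 0 -0.2 0 -1.05 3.5 0.2;0 0 -0.2 0 -1.05 5.5 0.2;0 0 -0.2 0 -1.05 7.5 0.2;0 0 -0.2 0 -1.05 9 0.2;0 0 -0.2 0 -1.05 10 0.2;0 0 -0.2 0 -1.05 10.6 0.2;0 0 -0.2 0 -1.05 10.6 0.2;0 0 -0.2 0 -1.05 10.6 0.2;0 0 -0.2 0 -1.05 10.6 0.2"
}}

```text
clock: 40.38
eef_pos: [517.7, 346.5, 67.2]
tcp_rot: [-3.141, -0.002, 0.204]
force: [0.8, -0.3, -0.9]
grip_width: 31.4
gripper_force: 29.9
```

```bash
python3 go.py 517.3 345.3 54.5 11.6
```

```text
turn [-0.  -0.1  0.1] shift [-0.07  0.11  1.27] at [517.7 346.5  67.2] [-1.80e+02 -1.00e-01  1.17e+01]
```

Emit:
{"method": "send_rows", "body": {
  "commands": "0 0 0 0 0.05 0.4 0.2;0 0 0 0 0.1 0.8 0.2;0 0 0 0 0.1 1 0.2;0 0 0 0 0.1 1.1 0.2;0 0 0 0 0.1 1.1 0.2;0 0 0 0 0.1 1.1 0.2;0 0 0 0 0.1 1.1 0.2"
}}

```text
clock: 40.97
eef_pos: [517.2, 345.3, 55.2]
tcp_rot: [-3.142, -0.0, 0.204]
force: [0.0, 0.1, -1.6]
grip_width: 31.9
gripper_force: 29.9
```

Emit:
{"method": "send_rows", "body": {
  "commands": "0 0 0 0 0 0.05 0.2;0 0 0 0 0 0.1 0.2;0 0 0 0 0 0.1 0.2;0 0 0 0 0 0.1 0.2"
}}

```text
clock: 41.3
eef_pos: [517.2, 345.3, 54.2]
tcp_rot: [-3.141, -0.0, 0.204]
force: [0.3, 0.2, -0.7]
grip_width: 31.4
gripper_force: 29.9
```

Emit:
{"method": "send_rows", "body": {
  "commands": "0 0 0 0 0 0.03 0.2;0 0 0 0 0 0.03 0.35;0 0 0 0 0 0.03 0.45;0 0 0 0 0 0.03 0.55;0 0 0 0 0 0.03 0.65;0 0 0 0 0 0.03 0.7;0 0 0 0 0 0.03 0.7;0 0 0 0 0 -2 0.7;0 0 0 0 0 -5 0.7;0 0 0 0 0 -9 0.7;0 0 0 0 0 -13 0.7;0 0 0 0 0 -17 0.8"
}}

```text
clock: 42.3
eef_pos: [516.6, 345.0, 225.6]
tcp_rot: [3.141, 0.001, 0.204]
force: [0.3, -0.1, 0.2]
grip_width: 69.5
gripper_force: 0.0
```

```bash
python3 go.py 530.1 -148.7 262 -10.5;  python3 - <<'E'
from h import *
c=snap('wrist','w7'); w=cloud(c); s=w.reshape(-1,3)
for n,x,y,z0,z1 in(('bot',518,345,104,118),('body',518,345,60,85),('spool',583,314,40,58)):
    t=s[(abs(s[:,0]-x)<35)&(abs(s[:,1]-y)<35)&(s[:,2]>z0)&(s[:,2]<z1)]; print(n,len(t),t.mean(0),cv2.minEnclosingCircle(t[:,:2].astype(np.float32)))
E
```

```text
turn [ 0.   0.  22.2] shift [-8.68 48.62 -3.63] at [516.6 345.  225.6] [180.    0.   11.7]
bot 119 [518.97439091 346.46738491 108.16820891] ((518.3660888671875, 346.3226623535156), 6.173863410949707)
body 337 [524.81704485 347.67331098  71.11817317] ((518.377197265625, 346.1915283203125), 16.53264045715332)
spool 467 [582.56029942 313.80167108  48.08601511] ((582.4976196289062, 313.8030090332031), 13.998336791992188)
```

Emit:
{"method": "send_rows", "body": {
  "commands": "0 0 1 -0.4 2.5 -1 1;0 0 3 -1 6 -2.5 1;0 0 5 -1.7 10 -3.8 1;0 0 7 -2.4 14 -4 1;0 0 9 -3.1 18 -4 1;0 0 11 -3.8 22 -4 1;0 0 13 -4.5 26 -4 1;0 0 15 -5.3 30 -4 1;0 0 17 -6 34 -4 1;0 0 19 -6.8 38 -4 1;0 0 21 -7.6 42 -4 1;0 0 22.2 -8.3 46 -4 1"
}}

```text
clock: 43.35
eef_pos: [528.5, -124.1, 264.1]
tcp_rot: [3.142, -0.0, -0.185]
force: [0.8, -1.0, 0.2]
grip_width: 94.2
gripper_force: 0.0
```

Emit:
{"method": "send_rows", "body": {
  "commands": "0 0 0 0 1.5 0 1;0 0 0 0 2 0 1;0 0 0 0 2 0 1;0 0 0 0 2 0 1;0 0 0 0 2 0 1"
}}

```text
clock: 43.77
eef_pos: [525.5, -140.4, 264.0]
tcp_rot: [-3.141, 0.0, -0.182]
force: [0.1, 0.3, 0.5]
grip_width: 94.3
gripper_force: 0.0
```

```bash
python3 go.py 530.1 -148.7 123 -10.5
```

```text
turn [-0.   0.   0.1] shift [ 0.61  0.74 14.1 ] at [ 525.5 -140.4  264. ] [-180.     0.   -10.4]
```

Emit:
{"method": "send_rows", "body": {
  "commands": "0 0 0 0.3 0.4 0.5 1;0 0 0 0.55 0.7 1.5 1;0 0 0 0.55 0.7 3.5 1;0 0 0 0.55 0.7 5.5 1;0 0 0 0.55 0.7 7.5 1;0 0 0 0.55 0.7 9.5 1;0 0 0 0.55 0.7 11.5 1;0 0 0 0.55 0.7 13 1;0 0 0 0.55 0.7 14 1;0 0 0 0.55 0.7 14 1;0 0 0 0.55 0.7 14 1;0 0 0 0.55 0.7 14 1"
}}

```text
clock: 44.77
eef_pos: [530.2, -149.8, 125.0]
tcp_rot: [3.141, -0.002, -0.183]
force: [-0.2, -0.4, 0.5]
grip_width: 94.1
gripper_force: 0.0
```

Emit:
{"method": "send_rows", "body": {
  "commands": "0 0 0 0 0 0 0.6;0 0 0 0 0 0 0.5;0 0 0 0 0 0 0.4;0 0 0 0 0 0 0.3;0 0 0 0 0 0 0.3;0 0 0 0 0 0 0.3;0 0 0 0 0 0 0.3;0 0 0 0 0 0 0.3;0 0 0 0 0 0 0.3;0 0 0 0 0 0 0.3"
}}

```text
clock: 45.6
eef_pos: [529.5, -149.6, 124.0]
tcp_rot: [-3.142, 0.0, -0.183]
force: [0.6, -0.2, -0.8]
grip_width: 44.0
gripper_force: 30.0
```

Emit:
{"method": "send_rows", "body": {
  "commands": "0 0 0 0 0 -0.3 0.3;0 0 0 0 0 -1 0.3;0 0 0 0 0 -2.5 0.3;0 0 0 0 0 -4.5 0.3;0 0 0 0 0 -6.5 0.3;0 0 0 0 0 -8.5 0.3;0 0 0 0 0 -10.5 0.3;0 0 0 0 0 -12 0.3;0 0 0 0 0 -13 0.3;0 0 0 0 0 -13 0.3;0 0 0 0 0 -13 0.3"
}}

```text
clock: 46.52
eef_pos: [529.4, -149.6, 254.0]
tcp_rot: [3.142, -0.0, -0.183]
force: [-0.1, 0.5, -2.4]
grip_width: 44.0
gripper_force: 30.0
```

```bash
python3 go.py 531.7 261.2 252 11.6
```

```text
turn [  0.   -0.  -22.1] shift [ -7.27 -40.43   0.2 ] at [ 529.4 -149.6  254. ] [180.   -0.  -10.5]
```

Emit:
{"method": "send_rows", "body": {
  "commands": "0 0 -1 -0.3 -1.5 0 0.3;0 0 -3 -0.9 -4.5 0 0.3;0 0 -5 -1.5 -8 0 0.3;0 0 -7 -2.1 -11.5 0 0.3;0 0 -9 -2.7 -15 0 0.3;0 0 -11 -3.4 -18.5 0 0.3;0 0 -13 -4 -22 0 0.3;0 0 -15 -4.6 -25.5 0 0.3;0 0 -17 -5.2 -29 0 0.3;0 0 -19 -5.8 -32.5 0 0.3;0 0 -21 -6.5 -36 0 0.3;0 0 -22.1 -7 -38.5 0 0.3"
}}

```text
clock: 47.52
eef_pos: [529.4, 244.2, 251.9]
tcp_rot: [-3.141, 0.003, 0.205]
force: [-0.5, -0.2, -2.6]
grip_width: 44.0
gripper_force: 30.0
```

Emit:
{"method": "send_rows", "body": {
  "commands": "0 0 0 0 -0.8 0 0.3;0 0 0 0 -1 0 0.3;0 0 0 0 -1 0 0.3;0 0 0 0 -1 0 0.3;0 0 0 0 -1 0 0.3;0 0 0 0 -1 0 0.3"
}}

```text
clock: 48.02
eef_pos: [529.1, 250.3, 254.0]
tcp_rot: [3.141, 0.0, 0.2]
force: [0.3, 0.7, -2.3]
grip_width: 44.1
gripper_force: 30.0
```

```bash
python3 go.py 531.7 261.2 140 11.6
```

```text
turn [ 0.   0.  -0.1] shift [ 0.47 -1.02 11.4 ] at [529.1 250.3 254. ] [180.    0.   11.5]
```

Emit:
{"method": "send_rows", "body": {
  "commands": "0 0 0 0.2 -0.5 0 0.3;0 0 0 0.4 -1 0.5 0.3;0 0 0 0.4 -1 2 0.3;0 0 0 0.4 -1 4 0.3;0 0 0 0.4 -1 6 0.3;0 0 0 0.4 -1 8 0.3;0 0 0 0.4 -1 9.5 0.3;0 0 0 0.4 -1 10.5 0.3;0 0 0 0.4 -1 11 0.3;0 0 0 0.4 -1 11 0.3;0 0 0 0.4 -1 11 0.3;0 0 0 0.4 -1 11 0.3"
}}

```text
clock: 49.02
eef_pos: [531.7, 262.4, 145.4]
tcp_rot: [-3.141, -0.002, 0.202]
force: [0.6, 0.6, -1.9]
grip_width: 44.4
gripper_force: 30.0
```

```bash
python3 go.py 531.7 261.2 131.2 11.6
```

```text
turn [-0.  -0.1 -0. ] shift [-0.03  0.11  1.42] at [531.7 262.4 145.4] [-1.80e+02 -1.00e-01  1.16e+01]
```

Emit:
{"method": "send_rows", "body": {
  "commands": "0 0 0 0 0.1 0.4 0.3;0 0 0 0 0.1 0.8 0.3;0 0 0 0 0.1 1.1 0.3;0 0 0 0 0.1 1.3 0.3;0 0 0 0 0.1 1.35 0.3;0 0 0 0 0.1 1.35 0.3;0 0 0 0 0.1 1.35 0.3;0 0 0 0 0.1 1.35 0.3"
}}

```text
clock: 49.68
eef_pos: [531.1, 261.2, 130.9]
tcp_rot: [-3.141, -0.0, 0.202]
force: [-0.9, 1.1, 0.7]
grip_width: 44.1
gripper_force: 30.0
```

Contact; release and rise.

Emit:
{"method": "send_rows", "body": {
  "commands": "0 0 0 0 0 0 0.5;0 0 0 0 0 0 0.55;0 0 0 0 0 0 0.6;0 0 0 0 0 0 0.7;0 0 0 0 0 0 0.8;0 0 0 0 0 0 0.8;0 0 0 0 0 -1 0.8;0 0 0 0 0 -4 0.8;0 0 0 0 0 -8 0.8;0 0 0 0 0 -12 0.8;0 0 0 0 0 -16 0.8;0 0 0 0 0 -20 0.8"
}}

```text
clock: 50.68
eef_pos: [530.6, 261.0, 333.5]
tcp_rot: [-3.142, -0.001, 0.202]
force: [1.2, 0.4, 0.0]
grip_width: 75.2
gripper_force: 0.0
```

Emit:
{"method": "send_rows", "body": {
  "commands": "0 0 0 -4 0 0 0.8;0 0 0 -7 0 0 0.8;0 0 0 -7 0 0 0.8;0 0 0 -7 0 0 0.8;0 0 0 -7 0 0 0.8;0 0 0 -7 0 0 0.8;0 0 0 -7 0 0 0.8;0 0 0 -7 0 0 0.8"
}}

```text
clock: 51.35
eef_pos: [463.0, 247.0, 330.3]
tcp_rot: [3.142, 0.001, 0.202]
force: [0.8, -0.2, -0.8]
grip_width: 74.8
gripper_force: 0.0
```

```bash
python3 - <<'E'
from h import *
c=snap('wrist','w8'); w=cloud(c); s=w.reshape(-1,3)
for n,x,y,z0,z1 in(('bot',518,345,104,118),('spool',583,314,40,58),('can',532,261,160,190)):
    t=s[(abs(s[:,0]-x)<35)&(abs(s[:,1]-y)<35)&(s[:,2]>z0)&(s[:,2]<z1)]; print(n,len(t),t.mean(0),cv2.minEnclosingCircle(t[:,:2].astype(np.float32)))
cv2.imwrite('pics/w8b.png',cv2.resize(c['img'][:,:,::-1],(800,600)))
E
```

```text
bot 81 [518.13615328 345.37339518 108.28030262] ((517.9722290039062, 345.9963073730469), 6.237332820892334)
spool 313 [582.63181134 313.70236968  48.12479704] ((582.5555419921875, 313.6936340332031), 13.808177947998047)
can 1217 [531.97662081 261.81332024 173.91937868] ((531.5333862304688, 261.66607666015625), 21.56950569152832)
```

View pics/w8b.png

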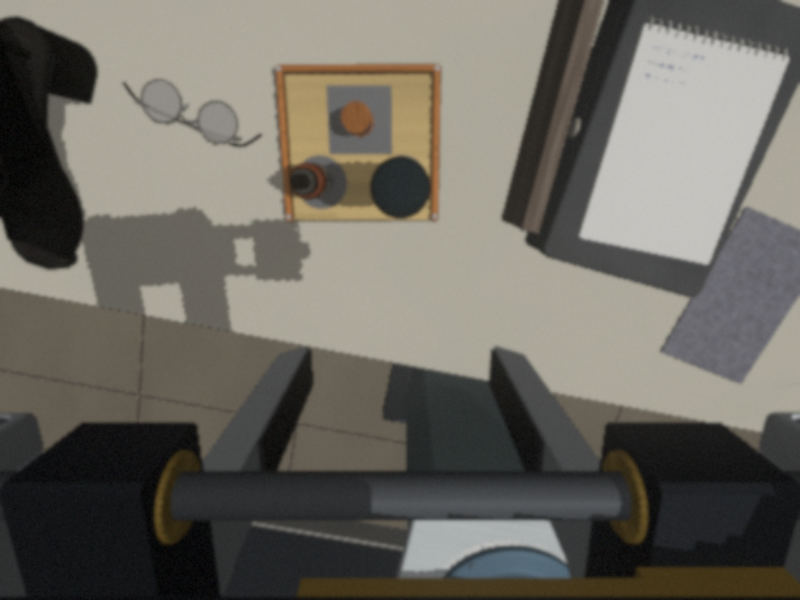

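All three stand upright at their spots: the spool at (356,118), the bottle at (305,181) and the can at (400,186). The can and bottle are within about 1 mm of where they started, and the glasses are undisturbed.

```bash
python3 -c "
from bench import env
print(env.job_done())"
```

```text
the job is handed in; nothing more can be done
None
```

The job is done and handed in at about 51 s: the pads lie flat in the tray, the spool stands in the middle of the back place, and the can and bottle are upright within about 1 mm of where they started; the glasses and pot were not touched.

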